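# Tip the clean vial from the bamboo caddy into the dish

### The arm

A 6-joint arm with a two-finger parallel gripper is mounted at the origin on the work surface. World frame = base frame: x ahead of the robot, y to its left, z up, the work surface at z = 0. Lengths are in m, angles in rad, forces in N, time in s.
With the tool pointing down it reaches from about 0.3 to 0.875 m from the base axis. Payload 6.4 kg.
Tool frame: the origin (TCP) lies midway between the tips of the shut fingers; the grasp point (between the pads) lies 19 mm behind it; z points along the fingers, y is the line along which they close (so a half turn about z gives the same grasp; the last joint's range is limited). The gripper opens to 85 mm and grips with 20 to 120 N. Pads are 22 mm wide; open, the fingers measure 114 mm over their backs; the gripper's body (76 mm by 85 mm) begins 54 mm behind the grasp point. The pads swing forward as they close: fully open they stand 13 mm farther back than shut.
Start: joints at [-1.43, 0.181, 1.607, -0, 1.354, -0.206], TCP at [0.195, -0.541, 0.231] pointing down, gripper open.
Joint ranges: [-2.99, 2.99], [-0.89, 2.07], [0.3, 2.58], [-1.14, 4.28], [0, 2.63], [-3.12, 3.12]. Speed limits (rad/s): [2.57, 2.57, 3.01, 3.14, 3.14, 3.14].

### API

Orientations are given as a unit quaternion [w, x, y, z].
In Python, from bench import ctrl, vision, workorder gives the robot as it stands. The module is installed in compiled form; this text tells all that it offers.
- The arm moves only by the tool servo_tool, never from a script. Its argument "steps" is a list of rows, each an object of numbers: "dx", "dy", "dz": the shift along the world's x, y, z as a fraction of full scale; "wx", "wy", "wz": the turn, a rotation vector about the world's x, y, z as a fraction of full scale. A call has exactly 5 rows; each row is the pose to reach, as a shift and turn from the pose commanded when the call began, turning the shorter way round; what a row does not reach only later rows make up. Full scale, the value 1, is 100 mm for a shift and pi rad for a turn. A row lasts 1/12 s, in which the tool goes at most 41.7 mm and 7.16 degrees, less where a joint would pass 70% of its speed; a pose out of reach is approached as far as the arm can. A call with a number of a shift or a turn outside -1 to 1 is refused whole. A call with a gripper value outside its range is refused whole. "jaw" is the opening, from 0 (shut) to 1 (fully open), set as the call begins (left out, the last holds). The fingers move at their own pace and stop on an object; the grip force is fixed at half the most. Time passes only in rows, so rows that repeat a pose let the fingers close, or fill a call up. It gives the time, the measured TCP pose, the force, the opening and the grip force at its end, in the units of the state.
- ctrl.get_obs(): the state, without advancing time (a new reading comes with each control period).
- vision.camera(name): name is "scene" or "side" or "wrist"; returns a dict with "frame" (420x560x3 uint8, red, green, blue), "vfov" (degrees; the focal length in pixels is half the picture's height over the tangent of half this angle, whatever the lens; pixels are square), "cx", "cy" (the principal point, pixels), "camera_from_world" (4x4, takes a point from world to camera coordinates). Camera axes: x right, y up, looking along -z (the intrinsics and any distortion apply to the point x, -y, -z); pixel columns grow to the right and rows downward; lengths in m; the calibration is good to about 2 mm. A picture is of the moment at which its call begins. There is no depth.
- workorder.hand_in(): hands the job in; it is judged then, once.
The state is a dict: "time_s": time; "q": joint angles; "dq": joint speeds; "joint_efforts": joint torques, N m; "eef_pos": TCP position; "eef_rot": TCP orientation; "wrist_force": force on the tool from outside, world axes, zero at the start; "torque": the same for the moment, N m; "opening": opening from 0.0 (shut) to 1.0 (fully open); "grasp_force": force on a finger pad.
Only numpy, scipy, OpenCV 4.12 (cv2) and the standard library are available. Lean on these libraries where they do the work, as an engineer would, in place of code of your own. Each camera call takes 0.05 s, during which the arm holds its last target. There are 200 camera calls.

### The job

Carry the bamboo caddy level by its handle bar to the grey dish and, from just above the dish, tip it forward to about 40 degrees (never as far as 55) and hold it there a second, so that the vial rolls out and lies in the dish without your fingers touching it. Then bring the caddy level again while it is still up in the air and stand it squarely back in the middle of its cork mat, let go, and leave the dish and everything else where it is.

Things in the scene. Friction and masses are not known exactly. Their poses are not given: they have to be found in the camera images.
- caddy: Bamboo caddy, 120 (x) x 146 (y) x 102 (z) mm, about 0.3 kg, loose, standing on the mat. Origin: centre of its underside; z up. Its -x side is open for pouring; 40 mm high, 6 mm thick walls on the other three sides. Floor: slats 10 mm thick with a 15 mm gap along y at x = -20 mm that holds the vial. Handle bar along y across the top. Tipping forward (-x side down) = negative turn about its own y.
- caddy_bar (a point): Middle of the caddy's handle bar: a 14 x 14 mm square bar along the caddy's y, 134 mm clear between its posts, centre 95 mm above the caddy's underside at its x = 0. It can be pinched from above with the fingers closing along the caddy's x.
- caddy_lip (a point): Middle of the caddy's open front edge, on the floor's upper side: x = -60, z = 10 mm in the caddy's frame.
- vial: Closed amber glass vial, black screw cap, round ended, 28 mm diameter, 120 mm long, about 45 g. Origin: its middle, on its axis; its y axis runs along it towards the cap. It starts in the caddy's floor gap, along the caddy's y, axis 22 mm above the caddy's underside, and rolls off the open side only once the caddy is tipped about 33 degrees or more.
- dish: Round matte grey ceramic dish, loose, 0.9 kg, 200 mm diameter at the rim, 160 mm at the foot, 40 mm high, wall 5 mm, inner floor 6 mm above the table. Origin: centre of its underside.
- mat: Cork mat, 180 (x) x 200 (y) x 4 mm, fixed to the table. Origin: centre of its underside; x and y along its sides. The caddy starts on it, with its x axis within about 0.1 rad of the mat's x.
- spoon: Stainless double-ended measuring spoon, 137 mm long, 34 mm wide, 10 mm high, lying on the table between dish and mat. A bystander.
- jar: Green glass jar with black lid, 70 mm diameter, 110 mm high. A bystander.
- mug: Blue mug, 80 mm diameter, 90 mm high. A bystander.
- mill: Dark wooden pepper mill, 56 mm diameter, 140 mm high. A bystander.
- tin: Steel tin, 74 mm diameter, 100 mm high. A bystander.
There are look-alikes about, which are no part of the job. There is more than one size of the caddy; the job needs the middle-sized. There is more than one size of the vial; the job needs the larger.

How it is judged:
On the way, in this order (a step that is already met when the one before it is completed fails the run):
1. the caddy is carried up level, clear of the mat, the vial lying in it (height (world z) of caddy above 0.03 m and angle between caddy's own z axis and vertical below 0.15 rad and distance between vial and caddy below 0.045 m), for 0.2 s.
2. the caddy is held tipped about 40 degrees (35 to 46), its open edge over the dish and less than 130 mm above the table, and the vial has rolled into the dish (angle between caddy's own z axis and vertical between 0.61 and 0.8 rad and horizontal distance between caddy_lip and dish below 0.1 m and height (world z) of caddy_lip below 0.13 m and horizontal distance between vial and dish below 0.07 m and height (world z) of vial below 0.05 m), for 0.4 s.
3. the caddy is level again (within 7 degrees) while still held up in the air (angle between caddy's own z axis and vertical below 0.12 rad and height (world z) of caddy above 0.02 m), for 0.1 s.
At the end, for the whole second after the job is handed in: Vial at rest in the dish: middle within 70 mm of its centre and below 50 mm, axis within 21 degrees of level. Caddy released, level, at rest on the mat: centre within 30 mm of the mat's, sides within 15 degrees of the mat's. Dish level on the table (horizontal distance between vial and dish below 0.07 m and height (world z) of vial below 0.05 m and angle between vial's own y axis and vertical above 1.2 rad and linear speed of vial below 0.03 m/s and horizontal distance between caddy and mat below 0.03 m and angle between the x axis of caddy and the x axis of mat, either way round below 0.26 rad and angle between each of caddy, dish's own z axis and vertical below 0.05 rad and height (world z) of caddy below 0.008 m and linear speed of caddy below 0.02 m/s and height (world z) of dish below 0.005 m); the robot touches nothing.
It fails at once if the caddy is tipped past 55 degrees (angle between caddy's own z axis and vertical above 0.96 rad).
It fails at once if the fingers touch the vial (contact force between the fingers and vial above 0.3 N).
It fails at once if the vial is dropped or thrown hard (faster than 1.6 m/s) (linear speed of vial above 1.6 m/s).
It fails at once if the dish is pushed more than 30 mm (distance of dish from where it was at the start of the episode above 0.03 m).
It fails at once if a bystander is moved more than 25 mm (distance of any of spoon, jar, mug, mill, tin from where it was at the start of the episode above 0.025 m).
It also fails if it takes over 54 s, if anything falls off the work surface, if the arm or the gripper's body presses on something with over 40 N, if the wrist force passes 120 N, or if a joint passes its speed limit or range.

## Working session

There is one attempt and no reset: what is moved stays moved. The work goes in short steps, Python scripts to look and compute and a tool call to move; the robot and the scene stay as the last step left them, time stands still between calls to the robot, and variables do not carry over. Pictures are saved under pics/ and viewed, at most 10 in all, crops included, and the job is handed in when it is done.

Besides the shell and the picture viewer there is one more tool, called after "Emit:" as name([rows], argument=value, ...), one row to a line, values as JSON. servo_tool: Moves the arm, as the interface text tells. Its arguments: {"type":"object","properties":{"steps":{"type":"array","items":{"type":"object","properties":{"dx":{"type":"number"},"dy":{"type":"number"},"dz":{"type":"number"},"wx":{"type":"number"},"wy":{"type":"number"},"wz":{"type":"number"}}}},"jaw":{"type":"number"}},"required":["steps"]}

```bash
mkdir -p pics
cat > h.py <<'E'
import numpy as np, cv2
from bench import ctrl, vision, workorder
def cam(n,save=None):
    c=vision.camera(n)
    if save: cv2.imwrite(save,cv2.cvtColor(c["frame"],cv2.COLOR_RGB2BGR))
    return c
def ray(c,u,v):
    f=c["frame"].shape[0]/2/np.tan(np.radians(c["vfov"])/2)
    M=np.array(c["camera_from_world"]);R=M[:3,:3];t=M[:3,3]
    d=R.T@np.array([(u-c["cx"])/f,-(v-c["cy"])/f,-1.]);return -R.T@t,d/np.linalg.norm(d)
def onz(c,u,v,z):
    o,d=ray(c,u,v);return o+d*(z-o[2])/d[2]
def proj(c,p):
    f=c["frame"].shape[0]/2/np.tan(np.radians(c["vfov"])/2)
    M=np.array(c["camera_from_world"]);q=M[:3,:3]@np.array(p)+M[:3,3]
    return c["cx"]+f*q[0]/-q[2],c["cy"]-f*q[1]/-q[2]
E
python3 - <<'E'
from h import *
import pickle
for n in["scene","side"]:
    c=cam(n,f"pics/{n}0.png"); pickle.dump(c,open(n+"0.pkl","wb"))
    print(n,{k:(np.round(v,3).tolist() if k!="frame" else 0) for k,v in c.items()}, ray(c,280,210)[0])
o=ctrl.get_obs();print({k:np.round(v,3) for k,v in o.items()})
E
```

```text
scene {'frame': 0, 'vfov': 50.707, 'cx': 280.55, 'cy': 214.975, 'camera_from_world': [[0.389, 0.921, 0.004, -0.218], [-0.509, 0.211, 0.834, 0.186], [0.768, -0.326, 0.551, -1.95], [0.0, 0.0, 0.0, 1.0]]} [ 1.6770197  -0.47480626  0.92054735]
side {'frame': 0, 'vfov': 45.885, 'cx': 280.309, 'cy': 208.138, 'camera_from_world': [[-0.758, -0.652, -0.015, 0.417], [0.416, -0.5, 0.759, -0.285], [-0.503, 0.569, 0.65, -1.315], [0.0, 0.0, 0.0, 1.0]]} [-0.22717383  0.87843374  1.07791033]
{'time_s': np.float64(0.1), 'q': array([-1.43 ,  0.181,  1.608,  0.   ,  1.354, -0.206]), 'dq': array([-0.   , -0.   , -0.003,  0.001,  0.   ,  0.001]), 'joint_efforts': array([ 0.0000e+00, -4.4588e+01, -3.5224e+01, -0.0000e+00,  4.0000e-03,
        0.0000e+00]), 'eef_pos': array([ 0.195, -0.54 ,  0.23 ]), 'eef_rot': array([-0.001,  0.985,  0.173,  0.   ]), 'wrist_force': array([-0.502,  0.655, -0.144]), 'torque': array([0.009, 0.052, 0.029]), 'grasp_force': np.float64(0.0), 'opening': np.float64(1.004)}
```

View pics/scene0.png

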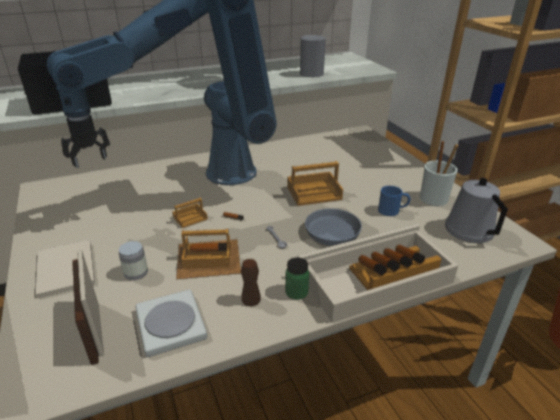

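View pics/side0.png

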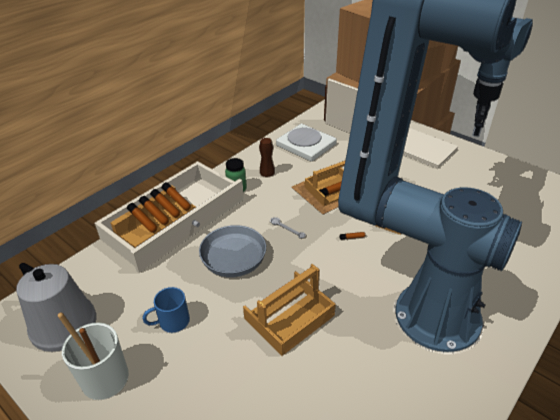

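The scene view shows the middle caddy with its vial on the mat at about (208,250). The dish is at (333,228), the spoon at (277,237), the mill at (250,282) and the jar at (297,278). In the side view the dish is at (232,250), and the arm partly hides the caddy at about (325,185). Next I'll zoom in on the scene view.

Run:
```python
from h import *
import pickle
c=pickle.load(open("scene0.pkl","rb"));s=pickle.load(open("side0.pkl","rb"))
a=cv2.cvtColor(c["frame"],cv2.COLOR_RGB2BGR)[195:315,165:365]
cv2.imwrite("pics/crop1.png",cv2.resize(a,None,fx=4,fy=4,interpolation=cv2.INTER_CUBIC))
for n,k in(("scene",c),("side",s)): print(n,np.round(proj(k,[0,0,0]),1))
# dish by colour (blue-grey)
for n,k,box in(("scene",c,(295,365,200,255)),("side",s,(190,280,215,285))):
    hsv=cv2.cvtColor(k["frame"],cv2.COLOR_RGB2HSV);x0,x1,y0,y1=box
    m=np.zeros(hsv.shape[:2],np.uint8);m[y0:y1,x0:x1]=cv2.inRange(hsv,(95,25,30),(130,200,220))[y0:y1,x0:x1]
    cs=max(cv2.findContours(m,0,1)[0],key=cv2.contourArea);hull=cv2.convexHull(cs)[:,0]
    P=np.array([onz(k,u,v,.04)[:2] for u,v in hull]);
    print(n,cv2.boundingRect(cs),cv2.contourArea(cs),cv2.minEnclosingCircle(P.astype(np.float32)), P.min(0),P.max(0))
```

```text
scene [231.1 172.8]
side [437.7 315.5]
scene (306, 210, 54, 35) 1123.5 ((0.5829911828041077, 0.18384118378162384), 0.10458820313215256) [0.47979316 0.0942013 ] [0.67281275 0.27776763]
side (199, 226, 67, 51) 2549.0 ((0.5625264644622803, 0.20199640095233917), 0.10419783741235733) [0.46278173 0.0995757 ] [0.66444061 0.29932839]
```

View pics/crop1.png

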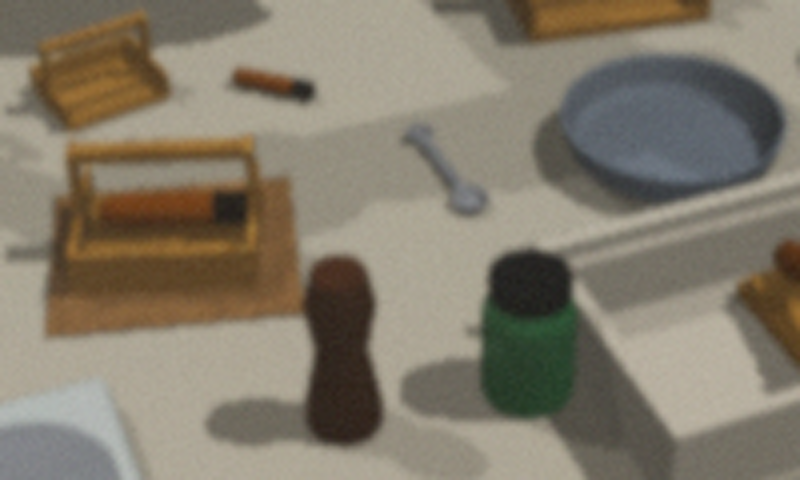

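The crop (4x, origin (165,195)) shows the bar from (68,150) to (258,148). The mat corners are at (55,200), (292,180), (303,310) and (48,335). The near side of the caddy has a wall, so the open side faces the base. The dish rim spans 562 to 783.

Run:
```python
from h import *
import pickle
from scipy.optimize import least_squares
c=pickle.load(open("scene0.pkl","rb"));s=pickle.load(open("side0.pkl","rb"))
for n,k,box in(("scene",c,(295,365,200,255)),("side",s,(190,280,215,285))):
    hsv=cv2.cvtColor(k["frame"],cv2.COLOR_RGB2HSV);x0,x1,y0,y1=box
    m=np.zeros(hsv.shape[:2],np.uint8);m[y0:y1,x0:x1]=cv2.inRange(hsv,(95,25,30),(130,200,220))[y0:y1,x0:x1]
    cs=max(cv2.findContours(m,0,1)[0],key=cv2.contourArea);hull=cv2.convexHull(cs)[:,0]
    P=np.array([onz(k,u,v,.04)[:2] for u,v in hull]);o=ray(k,0,0)[0][:2];d=P.mean(0)-o;d/=np.linalg.norm(d)
    F=P[(P-P.mean(0))@d>0]
    for R in(.1,None):
        r=least_squares(lambda q:np.hypot(*(F-q[:2]).T)-(R or q[2]),[.57,.19,.1],loss="soft_l1",f_scale=.003);print(n,len(F),r.x,np.abs(r.fun).max())
X=lambda u,v,z:onz(c,165+u/4,195+v/4,z)
mc=np.array([X(u,v,.004)[:2] for u,v in((55,200),(292,180),(303,310),(48,335))])
print("mat",mc.round(3).tolist(),mc.mean(0),[np.linalg.norm(mc[i]-mc[i-3]).round(3) for i in range(4)],[np.degrees(np.arctan2(*(mc[i-3]-mc[i])[::-1])).round(1) for i in range(4)])
# bar: bamboo pixels by column
hsv=cv2.cvtColor(c["frame"],cv2.COLOR_RGB2HSV);m=cv2.inRange(hsv,(8,90,60),(25,255,255))
pts=[]
for u in range(184,228):
    v=np.where(m[228:238,u])[0]
    if len(v): pts.append((u,228+v.mean(),len(v)))
pts=np.array(pts);print(pts[::6].round(1).tolist())
B=np.array([onz(c,u,v,.099)[:2] for u,v,_ in pts]);l=cv2.fitLine(B.astype(np.float32),cv2.DIST_HUBER,0,.01,.01).ravel();print("bar ang",np.degrees(np.arctan2(l[1],l[0])),l)
for a,b in((68,150),(258,148)):print("barend",X(a,b,.099))
for nm,u,v in(("mill",345,435),("jar",530,405),("traycorner",680,440),("traytopleft",575,265),("spoonL",415,130),("spoonR",468,205)):print(nm,X(u,v,0).round(3))
print("side check mat/caddy px",proj(s,[*mc.mean(0),.004]))
w=cam("wrist","pics/w0.png");print(ray(w,280,210))
```

```text
scene 10 [0.58125587 0.18635648 0.1       ] 0.01445107833220731
scene 10 [0.56598774 0.19010649 0.08767494] 0.0025240780530824264
side 18 [0.56450103 0.19893633 0.1       ] 0.0021672922488180646
side 18 [0.56699731 0.19697064 0.09760371] 0.0006571598905400627
mat [[0.438, -0.324], [0.488, -0.129], [0.653, -0.175], [0.606, -0.365]] [ 0.54608207 -0.24819508] [np.float64(0.201), np.float64(0.172), np.float64(0.196), np.float64(0.173)] [np.float64(75.5), np.float64(-15.4), np.float64(-104.1), np.float64(166.2)]
[[184.0, 234.0, 7.0], [190.0, 233.0, 5.0], [196.0, 232.0, 5.0], [202.0, 232.0, 5.0], [208.0, 232.0, 5.0], [214.0, 232.0, 5.0], [220.0, 232.0, 5.0], [226.0, 232.0, 7.0]]
bar ang 71.0108 [ 0.32538992  0.94557995  0.533257   -0.24505119]
barend [ 0.5051598  -0.31621425  0.099     ]
barend [ 0.56028088 -0.17648913  0.099     ]
mill [ 0.791 -0.189  0.   ]
jar [ 0.814 -0.053  0.   ]
traycorner [0.888 0.032 0.   ]
traytopleft [0.681 0.049 0.   ]
spoonL [ 0.453 -0.001 -0.   ]
spoonR [ 0.574 -0.001  0.   ]
side check mat/caddy px (np.float64(327.7412037551792), np.float64(188.16260984019624))
(array([ 0.26897426, -0.51231836,  0.37282294]), array([-0.27811824, -0.10129147, -0.95519123]))
```

Checks: bar length 150 mm (given 146), mat 200 x 173 mm (given 200 x 180), and dish centre agreed by both views at about (0.567, 0.195). Moving above the bar.

Emit:
servo_tool([
  {"dx": 0.17, "dy": 0.15, "wz": 0.015},
  {"dx": 0.34, "dy": 0.3, "wz": 0.03},
  {"dx": 0.51, "dy": 0.45, "wz": 0.045},
  {"dx": 0.68, "dy": 0.6, "wz": 0.06},
  {"dx": 0.85, "dy": 0.74, "wz": 0.0725},
], jaw=1)

```text
$.steps[0]: bad value
```

Emit:
servo_tool([
  {"dx": 0.17, "dy": 0.15, "wz": 0.015},
  {"dx": 0.34, "dy": 0.3, "wz": 0.03},
  {"dx": 0.51, "dy": 0.45, "wz": 0.045},
  {"dx": 0.68, "dy": 0.6, "wz": 0.06},
  {"dx": 0.85, "dy": 0.74, "wz": 0.0725},
])

```text
$.steps[0]: bad value
```

Emit:
servo_tool([
  {"dx": 0.17, "dy": 0.15, "wz": 0.015},
  {"dx": 0.34, "dy": 0.3, "wz": 0.03},
  {"dx": 0.51, "dy": 0.45, "wz": 0.045},
  {"dx": 0.68, "dy": 0.6, "wz": 0.06},
  {"dx": 0.85, "dy": 0.74, "wz": 0.0725},
])

```text
$.steps[0]: bad value
```

Emit:
servo_tool([
  {"dx": 0.17, "dy": 0.15, "wz": 0.015},
  {"dx": 0.34, "dy": 0.3, "wz": 0.03},
  {"dx": 0.51, "dy": 0.45, "wz": 0.045},
  {"dx": 0.68, "dy": 0.6, "wz": 0.06},
  {"dx": 0.83, "dy": 0.73, "wz": 0.0725},
])

```text
$.steps[0]: bad value
```

Run:
```python
from h import *
import pickle
o=ctrl.get_obs();print({k:np.round(o[k],3).tolist() for k in("time_s","q","eef_pos","eef_rot")})
c=cam("wrist","pics/w1.png");pickle.dump(c,open("w1.pkl","wb"))
print("bar ends exp",[np.round(proj(c,p),0) for p in([.505,-.316,.099],[.56,-.176,.099],[.533,-.246,.099])])
```

```text
{'time_s': 0.15, 'q': [-1.43, 0.181, 1.608, -0.0, 1.354, -0.206], 'eef_pos': [0.195, -0.54, 0.231], 'eef_rot': [-0.001, 0.985, 0.173, 0.0]}
bar ends exp [array([  75., -490.]), array([-236., -861.]), array([ -66., -659.])]
```

View pics/w1.png

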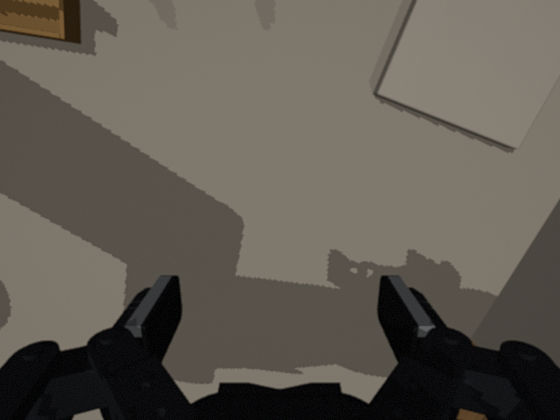

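The moves were refused because every row needs all six keys, so the arm is still at its start pose. The wrist view shows only bare table between the fingers (150,310) and (410,310). Sending the moves again with full rows.

Emit:
servo_tool([
  {"dx": 0.17, "dy": 0.15, "dz": 0, "wx": 0, "wy": 0, "wz": 0.015},
  {"dx": 0.34, "dy": 0.3, "dz": 0, "wx": 0, "wy": 0, "wz": 0.03},
  {"dx": 0.51, "dy": 0.45, "dz": 0, "wx": 0, "wy": 0, "wz": 0.045},
  {"dx": 0.68, "dy": 0.6, "dz": 0, "wx": 0, "wy": 0, "wz": 0.06},
  {"dx": 0.85, "dy": 0.74, "dz": 0, "wx": 0, "wy": 0, "wz": 0.0725},
], jaw=1)

```text
time_s: 0.62
eef_pos: [0.2811, -0.4658, 0.2311]
eef_rot: [-0.0, 0.959, 0.284, 0.0]
wrist_force: [0.1, 0.3, 0.1]
opening: 1.002
grasp_force: 0.0
```

Emit:
servo_tool([
  {"dx": 0.17, "dy": 0.15, "dz": 0, "wx": 0, "wy": 0, "wz": 0.015},
  {"dx": 0.34, "dy": 0.3, "dz": 0, "wx": 0, "wy": 0, "wz": 0.03},
  {"dx": 0.51, "dy": 0.45, "dz": 0, "wx": 0, "wy": 0, "wz": 0.045},
  {"dx": 0.68, "dy": 0.6, "dz": 0, "wx": 0, "wy": 0, "wz": 0.06},
  {"dx": 0.85, "dy": 0.74, "dz": 0, "wx": 0, "wy": 0, "wz": 0.0725},
])

```text
time_s: 1.03
eef_pos: [0.3661, -0.3917, 0.2311]
eef_rot: [-0.0, 0.92, 0.392, 0.0]
wrist_force: [1.4, 0.1, -0.5]
opening: 1.0
grasp_force: 0.0
```

Emit:
servo_tool([
  {"dx": 0.17, "dy": 0.15, "dz": 0, "wx": 0, "wy": 0, "wz": 0.015},
  {"dx": 0.34, "dy": 0.3, "dz": 0, "wx": 0, "wy": 0, "wz": 0.03},
  {"dx": 0.51, "dy": 0.45, "dz": 0, "wx": 0, "wy": 0, "wz": 0.045},
  {"dx": 0.68, "dy": 0.6, "dz": 0, "wx": 0, "wy": 0, "wz": 0.06},
  {"dx": 0.85, "dy": 0.74, "dz": 0, "wx": 0, "wy": 0, "wz": 0.0725},
])

```text
time_s: 1.45
eef_pos: [0.4511, -0.3177, 0.2311]
eef_rot: [-0.0, 0.87, 0.494, -0.0]
wrist_force: [0.5, -0.3, 0.2]
opening: 1.0
grasp_force: 0.0
```

Emit:
servo_tool([
  {"dx": 0.17, "dy": 0.15, "dz": 0, "wx": 0, "wy": 0, "wz": 0.015},
  {"dx": 0.34, "dy": 0.3, "dz": 0, "wx": 0, "wy": 0, "wz": 0.03},
  {"dx": 0.51, "dy": 0.45, "dz": 0, "wx": 0, "wy": 0, "wz": 0.045},
  {"dx": 0.68, "dy": 0.6, "dz": 0, "wx": 0, "wy": 0, "wz": 0.06},
  {"dx": 0.83, "dy": 0.73, "dz": 0, "wx": 0, "wy": 0, "wz": 0.0725},
])

```text
time_s: 1.87
eef_pos: [0.5343, -0.2446, 0.2311]
eef_rot: [-0.0, 0.808, 0.589, 0.0]
wrist_force: [0.6, 0.0, 0.3]
opening: 0.999
grasp_force: 0.0
```

Run:
```python
from h import *
import pickle
o=ctrl.get_obs();print({k:np.round(o[k],3).tolist() for k in("time_s","q","eef_pos","eef_rot")})
c=cam("wrist","pics/w2.png");pickle.dump(c,open("w2.pkl","wb"))
print("bar ends exp",[np.round(proj(c,p),0) for p in([.505,-.316,.099],[.56,-.176,.099],[.533,-.246,.099])])
```

```text
{'time_s': 1.867, 'q': [-0.631, 0.209, 1.574, 0.0, 1.359, -0.321], 'eef_pos': [0.534, -0.245, 0.231], 'eef_rot': [-0.0, 0.808, 0.589, 0.0]}
bar ends exp [array([273., 285.]), array([284., 113.]), array([279., 206.])]
```

View pics/w2.png

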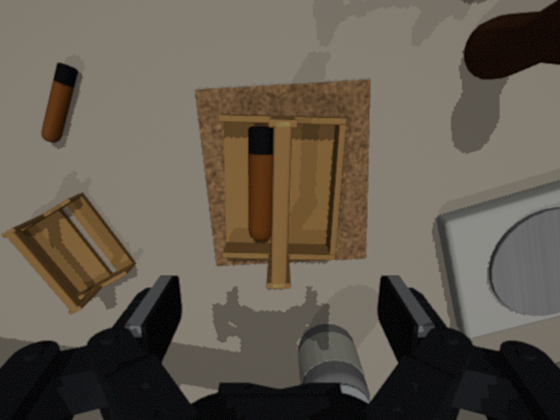

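The wrist view shows the bar from (283,123) to (278,287). The mat corners are at (196,90), (370,80), (366,258) and (218,265), the vial is at (261,185), and the tin is below at (330,350).

Run:
```python
from h import *
import pickle
c=pickle.load(open("w2.pkl","rb"))
hsv=cv2.cvtColor(c["frame"],cv2.COLOR_RGB2HSV)
a=onz(c,283.5,124,.099);b=onz(c,278,285,.099);print("bar",a,b,(a+b)/2,np.linalg.norm(a-b),np.degrees(np.arctan2(*(a-b)[:2][::-1])))
mc=np.array([onz(c,u,v,.004)[:2] for u,v in((196,90),(370,80),(366,258),(218,265))])
print("mat",mc.round(3).tolist(),mc.mean(0),[np.linalg.norm(mc[i]-mc[i-3]).round(3) for i in range(4)],[np.degrees(np.arctan2(*(mc[i-3]-mc[i])[::-1])).round(1) for i in range(4)])
# floor/wall outlines: wall tops z=.044 corners
for n,u,v,z in(("wallTL",221,118,.044),("wallTR",346,120,.044),("wallBR",334,259,.044),("wallBL",223,257,.044),("tin top",330,345,.1),("vial",261,185,.026)):print(n,onz(c,u,v,z).round(3))
print("tcp px",proj(c,[.534,-.245,.231]),ray(c,0,0)[0])
```

```text
bar [ 0.55707921 -0.18377846  0.099     ] [ 0.50951221 -0.31738683  0.099     ] [ 0.53329571 -0.25058265  0.099     ] 0.14182319162726006 70.40334968615346
mat [[0.482, -0.13], [0.653, -0.175], [0.604, -0.367], [0.432, -0.321]] [ 0.54272871 -0.24797743] [np.float64(0.177), np.float64(0.198), np.float64(0.177), np.float64(0.198)] [np.float64(-14.7), np.float64(-104.5), np.float64(165.2), np.float64(75.6)]
wallTL [ 0.503 -0.164  0.044]
wallTR [ 0.614 -0.201  0.044]
wallBR [ 0.566 -0.336  0.044]
wallBL [ 0.454 -0.298  0.044]
tin top [ 0.537 -0.394  0.1  ]
vial [ 0.516 -0.24   0.026]
tcp px (np.float64(279.59272957054895), np.float64(282.93654389637635)) [ 0.55823733 -0.16859524  0.37340265]
```

The mat measures 198 x 177 mm, centre (0.543, -0.248), x axis at -14.7°. The bar centre is (0.533, -0.250), with the caddy's x axis at about -18.8°. Descending to grasp.

Emit:
servo_tool([
  {"dx": 0, "dy": -0.03, "dz": -0.2, "wx": 0, "wy": 0, "wz": -0.005},
  {"dx": -0.01, "dy": -0.055, "dz": -0.4, "wx": 0, "wy": 0, "wz": -0.005},
  {"dx": -0.01, "dy": -0.055, "dz": -0.6, "wx": 0, "wy": 0, "wz": -0.005},
  {"dx": -0.01, "dy": -0.055, "dz": -0.8, "wx": 0, "wy": 0, "wz": -0.005},
  {"dx": -0.01, "dy": -0.055, "dz": -1, "wx": 0, "wy": 0, "wz": -0.005},
])

```text
time_s: 2.33
eef_pos: [0.5322, -0.2512, 0.1302]
eef_rot: [-0.0, 0.813, 0.582, -0.0]
wrist_force: [-0.4, 0.0, 0.3]
opening: 1.0
grasp_force: 0.0
```

Emit:
servo_tool([
  {"dx": 0, "dy": 0, "dz": -0.12, "wx": 0, "wy": 0, "wz": 0},
  {"dx": 0, "dy": 0, "dz": -0.24, "wx": 0, "wy": 0, "wz": 0},
  {"dx": 0, "dy": 0, "dz": -0.36, "wx": 0, "wy": 0, "wz": 0},
  {"dx": 0, "dy": 0, "dz": -0.46, "wx": 0, "wy": 0, "wz": 0},
  {"dx": 0, "dy": 0, "dz": -0.52, "wx": 0, "wy": 0, "wz": 0},
])

```text
time_s: 2.75
eef_pos: [0.5322, -0.2511, 0.0782]
eef_rot: [-0.0, 0.813, 0.582, -0.0]
wrist_force: [-0.2, 0.5, -0.7]
opening: 1.004
grasp_force: 0.0
```

Emit:
servo_tool([
  {"dx": 0, "dy": 0, "dz": 0, "wx": 0, "wy": 0, "wz": 0},
  {"dx": 0, "dy": 0, "dz": 0, "wx": 0, "wy": 0, "wz": 0},
  {"dx": 0, "dy": 0, "dz": 0, "wx": 0, "wy": 0, "wz": 0},
  {"dx": 0, "dy": 0, "dz": 0, "wx": 0, "wy": 0, "wz": 0},
  {"dx": 0, "dy": 0, "dz": 0, "wx": 0, "wy": 0, "wz": 0},
], jaw=0)

```text
time_s: 3.17
eef_pos: [0.5329, -0.2516, 0.0801]
eef_rot: [0.001, 0.813, 0.582, 0.0]
wrist_force: [0.8, 0.4, 0.1]
opening: 0.3
grasp_force: 0.0
```

Emit:
servo_tool([
  {"dx": 0, "dy": 0, "dz": 0, "wx": 0, "wy": 0, "wz": 0},
  {"dx": 0, "dy": 0, "dz": 0, "wx": 0, "wy": 0, "wz": 0},
  {"dx": 0, "dy": 0, "dz": 0, "wx": 0, "wy": 0, "wz": 0},
  {"dx": 0, "dy": 0, "dz": 0, "wx": 0, "wy": 0, "wz": 0},
  {"dx": 0, "dy": 0, "dz": 0, "wx": 0, "wy": 0, "wz": 0},
])

```text
time_s: 3.58
eef_pos: [0.5329, -0.2516, 0.08]
eef_rot: [0.001, 0.813, 0.582, 0.0]
wrist_force: [0.0, 1.4, 5.2]
opening: 0.153
grasp_force: 59.6
```

The bar is gripped (0.153 of 85 mm is about 13 mm, at 59.6 N). Lifting gently, straight up.

Emit:
servo_tool([
  {"dx": 0, "dy": 0, "dz": 0.04, "wx": 0, "wy": 0, "wz": 0},
  {"dx": 0, "dy": 0, "dz": 0.12, "wx": 0, "wy": 0, "wz": 0},
  {"dx": 0, "dy": 0, "dz": 0.22, "wx": 0, "wy": 0, "wz": 0},
  {"dx": 0, "dy": 0, "dz": 0.34, "wx": 0, "wy": 0, "wz": 0},
  {"dx": 0, "dy": 0, "dz": 0.46, "wx": 0, "wy": 0, "wz": 0},
])

```text
time_s: 4.0
eef_pos: [0.5324, -0.2512, 0.1264]
eef_rot: [-0.0, 0.813, 0.582, -0.0]
wrist_force: [0.2, -0.2, -2.6]
opening: 0.148
grasp_force: 58.6
```

Emit:
servo_tool([
  {"dx": 0, "dy": 0, "dz": 0.12, "wx": 0, "wy": 0, "wz": 0},
  {"dx": 0, "dy": 0, "dz": 0.24, "wx": 0, "wy": 0, "wz": 0},
  {"dx": 0, "dy": 0, "dz": 0.36, "wx": 0, "wy": 0, "wz": 0},
  {"dx": 0, "dy": 0, "dz": 0.46, "wx": 0, "wy": 0, "wz": 0},
  {"dx": 0, "dy": 0, "dz": 0.54, "wx": 0, "wy": 0, "wz": 0},
])

```text
time_s: 4.42
eef_pos: [0.5328, -0.2515, 0.1811]
eef_rot: [0.001, 0.813, 0.582, 0.0]
wrist_force: [0.2, 0.0, -4.2]
opening: 0.155
grasp_force: 58.6
```

Emit:
servo_tool([
  {"dx": 0, "dy": 0, "dz": 0.04, "wx": 0, "wy": 0, "wz": 0},
  {"dx": 0, "dy": 0, "dz": 0.04, "wx": 0, "wy": 0, "wz": 0},
  {"dx": 0, "dy": 0, "dz": 0.04, "wx": 0, "wy": 0, "wz": 0},
  {"dx": 0, "dy": 0, "dz": 0.04, "wx": 0, "wy": 0, "wz": 0},
  {"dx": 0, "dy": 0, "dz": 0.04, "wx": 0, "wy": 0, "wz": 0},
])

```text
time_s: 4.83
eef_pos: [0.532, -0.251, 0.1824]
eef_rot: [-0.001, 0.813, 0.582, -0.0]
wrist_force: [-0.8, 0.6, -2.9]
opening: 0.153
grasp_force: 58.6
```

Run:
```python
from h import *
o=ctrl.get_obs();print({k:np.round(o[k],3).tolist() for k in("q","torque","wrist_force")})
a=cam("scene")["frame"][190:310,150:300];b=cam("wrist")["frame"]
im=np.hstack([cv2.resize(a,(400,320),interpolation=cv2.INTER_CUBIC),cv2.resize(b,(400,320))])
cv2.imwrite("pics/l1.png",cv2.cvtColor(im,cv2.COLOR_RGB2BGR))
```

```text
{'q': [-0.642, 0.258, 1.618, 0.0, 1.268, -0.314], 'torque': [0.045, 0.055, 0.036], 'wrist_force': [-0.781, 0.631, -2.938]}
```

View pics/l1.png

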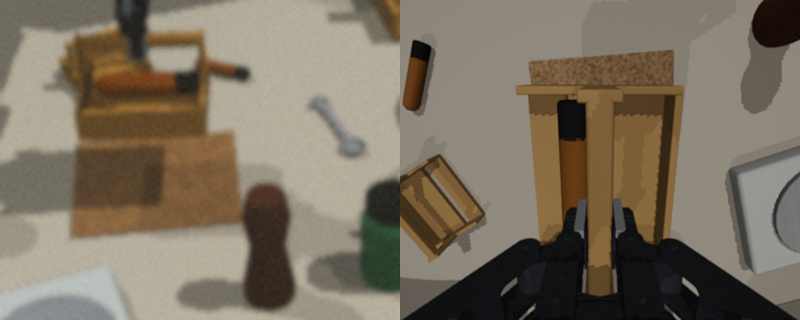

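The caddy is lifted level, with the vial lying in it in both views, and the mat is left clear below. Carrying it to the dish while yawing -71°.

Emit:
servo_tool([
  {"dx": 0, "dy": 0.04, "dz": 0, "wx": 0, "wy": 0, "wz": -0.004},
  {"dx": 0.01, "dy": 0.12, "dz": 0, "wx": 0, "wy": 0, "wz": -0.012},
  {"dx": 0.02, "dy": 0.22, "dz": 0, "wx": 0, "wy": 0, "wz": -0.022},
  {"dx": 0.03, "dy": 0.34, "dz": 0, "wx": 0, "wy": 0, "wz": -0.034},
  {"dx": 0.04, "dy": 0.47, "dz": 0, "wx": 0, "wy": 0, "wz": -0.047},
])

```text
time_s: 5.35
eef_pos: [0.5364, -0.2037, 0.1831]
eef_rot: [-0.0, 0.855, 0.519, -0.0]
wrist_force: [-0.7, -0.3, -2.8]
opening: 0.151
grasp_force: 58.6
```

Emit:
servo_tool([
  {"dx": 0.01, "dy": 0.14, "dz": 0, "wx": 0, "wy": 0, "wz": -0.014},
  {"dx": 0.02, "dy": 0.28, "dz": 0, "wx": 0, "wy": 0, "wz": -0.028},
  {"dx": 0.04, "dy": 0.42, "dz": 0, "wx": 0, "wy": 0, "wz": -0.042},
  {"dx": 0.05, "dy": 0.56, "dz": 0, "wx": 0, "wy": 0, "wz": -0.056},
  {"dx": 0.06, "dy": 0.7, "dz": 0, "wx": 0, "wy": 0, "wz": -0.07},
])

```text
time_s: 5.77
eef_pos: [0.5424, -0.1333, 0.1832]
eef_rot: [-0.0, 0.906, 0.422, -0.0]
wrist_force: [0.5, -0.6, -3.2]
opening: 0.154
grasp_force: 58.6
```

Emit:
servo_tool([
  {"dx": 0.01, "dy": 0.14, "dz": 0, "wx": 0, "wy": 0, "wz": -0.014},
  {"dx": 0.02, "dy": 0.28, "dz": 0, "wx": 0, "wy": 0, "wz": -0.028},
  {"dx": 0.04, "dy": 0.42, "dz": 0, "wx": 0, "wy": 0, "wz": -0.042},
  {"dx": 0.05, "dy": 0.56, "dz": 0, "wx": 0, "wy": 0, "wz": -0.056},
  {"dx": 0.06, "dy": 0.7, "dz": 0, "wx": 0, "wy": 0, "wz": -0.07},
])

```text
time_s: 6.18
eef_pos: [0.5483, -0.0633, 0.1832]
eef_rot: [-0.0, 0.947, 0.32, -0.0]
wrist_force: [-1.0, 0.2, -3.9]
opening: 0.153
grasp_force: 58.6
```

Emit:
servo_tool([
  {"dx": 0.01, "dy": 0.14, "dz": 0, "wx": 0, "wy": 0, "wz": -0.014},
  {"dx": 0.02, "dy": 0.28, "dz": 0, "wx": 0, "wy": 0, "wz": -0.028},
  {"dx": 0.04, "dy": 0.42, "dz": 0, "wx": 0, "wy": 0, "wz": -0.042},
  {"dx": 0.05, "dy": 0.56, "dz": 0, "wx": 0, "wy": 0, "wz": -0.056},
  {"dx": 0.06, "dy": 0.7, "dz": 0, "wx": 0, "wy": 0, "wz": -0.07},
])

```text
time_s: 6.6
eef_pos: [0.5543, 0.0067, 0.1832]
eef_rot: [-0.0, 0.977, 0.214, -0.0]
wrist_force: [0.3, 0.7, -2.6]
opening: 0.153
grasp_force: 58.6
```

Emit:
servo_tool([
  {"dx": 0.01, "dy": 0.14, "dz": 0, "wx": 0, "wy": 0, "wz": -0.014},
  {"dx": 0.02, "dy": 0.28, "dz": 0, "wx": 0, "wy": 0, "wz": -0.028},
  {"dx": 0.04, "dy": 0.42, "dz": 0, "wx": 0, "wy": 0, "wz": -0.042},
  {"dx": 0.05, "dy": 0.56, "dz": 0, "wx": 0, "wy": 0, "wz": -0.056},
  {"dx": 0.06, "dy": 0.7, "dz": 0, "wx": 0, "wy": 0, "wz": -0.07},
])

```text
time_s: 7.02
eef_pos: [0.5603, 0.0767, 0.1832]
eef_rot: [-0.0, 0.994, 0.106, -0.0]
wrist_force: [-0.3, -0.6, -2.4]
opening: 0.153
grasp_force: 58.6
```

Emit:
servo_tool([
  {"dx": 0.01, "dy": 0.13, "dz": 0, "wx": 0, "wy": 0, "wz": -0.015},
  {"dx": 0.03, "dy": 0.25, "dz": 0, "wx": 0, "wy": 0, "wz": -0.03},
  {"dx": 0.05, "dy": 0.36, "dz": 0, "wx": 0, "wy": 0, "wz": -0.045},
  {"dx": 0.06, "dy": 0.45, "dz": 0, "wx": 0, "wy": 0, "wz": -0.058},
  {"dx": 0.07, "dy": 0.52, "dz": 0, "wx": 0, "wy": 0, "wz": -0.068},
])

```text
time_s: 7.43
eef_pos: [0.5672, 0.1289, 0.1831]
eef_rot: [-0.0, 1.0, -0.0, -0.0]
wrist_force: [-0.5, -0.2, -3.6]
opening: 0.148
grasp_force: 58.6
```

Run:
```python
from h import *
o=ctrl.get_obs();print({k:np.round(o[k],3).tolist() for k in("time_s","q","eef_pos","eef_rot","torque","wrist_force")})
from scipy.spatial.transform import Rotation as R
w,x,y,z=o["eef_rot"];M=R.from_quat([x,y,z,w]).as_matrix();print(M.round(3), np.degrees(np.arctan2(M[1,1],M[0,1])))
a=cam("scene")["frame"][130:280,230:430];b=cam("side")["frame"][100:300,140:360]
im=np.hstack([cv2.resize(a,(400,300),interpolation=cv2.INTER_CUBIC),cv2.resize(b,(400,300))])
cv2.imwrite("pics/d1.png",cv2.cvtColor(im,cv2.COLOR_RGB2BGR))
```

```text
{'time_s': 7.433, 'q': [0.019, 0.242, 1.635, 0.0, 1.264, 1.591], 'eef_pos': [0.567, 0.129, 0.183], 'eef_rot': [-0.0, 1.0, -0.0, -0.0], 'torque': [0.03, 0.039, 0.05], 'wrist_force': [-0.508, -0.229, -3.559]}
[[ 1.    -0.001 -0.   ]
 [-0.001 -1.     0.   ]
 [-0.    -0.    -1.   ]] -90.04672858744516
```

View pics/d1.png

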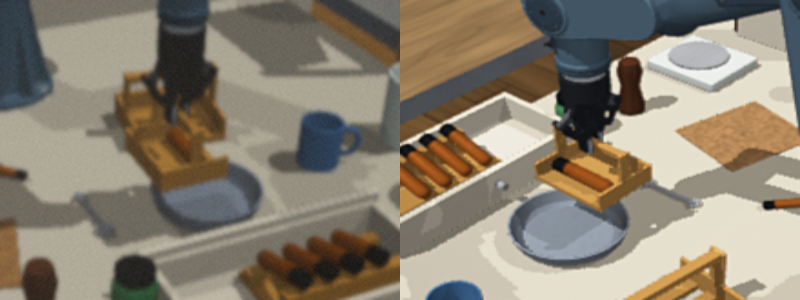

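Both views show the caddy level, vial inside, its open side facing the dish. Tipping now, while easing forward and down.

Emit:
servo_tool([
  {"dx": 0, "dy": 0.01, "dz": -0.01, "wx": -0.006, "wy": 0, "wz": 0},
  {"dx": 0, "dy": 0.02, "dz": -0.02, "wx": -0.015, "wy": 0, "wz": 0},
  {"dx": 0, "dy": 0.03, "dz": -0.04, "wx": -0.027, "wy": 0, "wz": 0},
  {"dx": 0, "dy": 0.04, "dz": -0.05, "wx": -0.041, "wy": 0, "wz": 0},
  {"dx": 0, "dy": 0.05, "dz": -0.06, "wx": -0.055, "wy": 0, "wz": 0},
])

```text
time_s: 7.95
eef_pos: [0.5675, 0.1321, 0.1773]
eef_rot: [0.088, 0.996, 0.0, 0.0]
wrist_force: [-0.3, 0.2, -3.6]
opening: 0.149
grasp_force: 58.6
```

Emit:
servo_tool([
  {"dx": 0, "dy": 0.01, "dz": -0.02, "wx": -0.013, "wy": 0, "wz": 0},
  {"dx": 0, "dy": 0.02, "dz": -0.03, "wx": -0.026, "wy": 0, "wz": 0},
  {"dx": 0, "dy": 0.03, "dz": -0.05, "wx": -0.039, "wy": 0, "wz": 0},
  {"dx": 0, "dy": 0.04, "dz": -0.06, "wx": -0.052, "wy": 0, "wz": 0},
  {"dx": 0, "dy": 0.06, "dz": -0.08, "wx": -0.065, "wy": 0, "wz": 0},
])

```text
time_s: 8.37
eef_pos: [0.5677, 0.1384, 0.1695]
eef_rot: [0.189, 0.982, 0.001, 0.0]
wrist_force: [0.2, -0.4, -3.4]
opening: 0.15
grasp_force: 58.6
```

Emit:
servo_tool([
  {"dx": 0, "dy": 0.01, "dz": -0.03, "wx": -0.01, "wy": 0, "wz": 0},
  {"dx": 0, "dy": 0.03, "dz": -0.06, "wx": -0.02, "wy": 0, "wz": 0},
  {"dx": 0, "dy": 0.05, "dz": -0.09, "wx": -0.03, "wy": 0, "wz": 0},
  {"dx": 0, "dy": 0.06, "dz": -0.11, "wx": -0.038, "wy": 0, "wz": 0},
  {"dx": 0, "dy": 0.07, "dz": -0.12, "wx": -0.045, "wy": 0, "wz": 0},
])

```text
time_s: 8.78
eef_pos: [0.5673, 0.1458, 0.1568]
eef_rot: [0.257, 0.966, 0.001, -0.0]
wrist_force: [0.5, 0.3, -3.6]
opening: 0.149
grasp_force: 58.7
```

```bash
cat > st.py <<'E'
from h import *
from scipy.spatial.transform import Rotation as R
o=ctrl.get_obs();print({k:np.round(o[k],3).tolist() for k in("time_s","q","eef_pos","torque","wrist_force","opening")})
w,x,y,z=o["eef_rot"];M=R.from_quat([x,y,z,w]).as_matrix();print(M.round(3).tolist(),"tilt",np.degrees(np.arccos(-M[2,2])),"yaw y",np.degrees(np.arctan2(M[1,1],M[0,1])))
zc=-M[:,2];xc=M[:,1];G=o["eef_pos"]+.019*zc;print("lip",(G-.085*zc-.06*xc).round(3),"C",(G-.095*zc).round(3))
E
python3 st.py
```

```text
{'time_s': 8.783, 'q': [0.308, 0.448, 1.514, -0.503, 1.379, 2.025], 'eef_pos': [0.567, 0.146, 0.157], 'torque': [0.601, 0.008, 0.013], 'wrist_force': [0.522, 0.303, -3.604], 'opening': 0.149}
[[1.0, 0.002, -0.0], [0.001, -0.868, -0.497], [-0.001, 0.497, -0.868]] tilt 29.79556472439944 yaw y -89.8788475618034
lip [0.567 0.165 0.07 ] C [0.567 0.108 0.091]
```

Emit:
servo_tool([
  {"dx": 0, "dy": 0, "dz": 0, "wx": -0.012, "wy": 0, "wz": 0},
  {"dx": 0, "dy": 0, "dz": 0, "wx": -0.024, "wy": 0, "wz": 0},
  {"dx": 0, "dy": 0, "dz": 0, "wx": -0.036, "wy": 0, "wz": 0},
  {"dx": 0, "dy": 0, "dz": 0, "wx": -0.048, "wy": 0, "wz": 0},
  {"dx": 0, "dy": 0, "dz": 0, "wx": -0.057, "wy": 0, "wz": 0},
])

```text
time_s: 9.2
eef_pos: [0.5676, 0.1458, 0.1572]
eef_rot: [0.343, 0.939, 0.001, -0.0]
wrist_force: [0.3, 0.5, -2.8]
opening: 0.152
grasp_force: 58.7
```

Emit:
servo_tool([
  {"dx": 0, "dy": 0, "dz": 0, "wx": 0, "wy": 0, "wz": 0},
  {"dx": 0, "dy": 0, "dz": 0, "wx": 0, "wy": 0, "wz": 0},
  {"dx": 0, "dy": 0, "dz": 0, "wx": 0, "wy": 0, "wz": 0},
  {"dx": 0, "dy": 0, "dz": 0, "wx": 0, "wy": 0, "wz": 0},
  {"dx": 0, "dy": 0, "dz": 0, "wx": 0, "wy": 0, "wz": 0},
])

```text
time_s: 9.62
eef_pos: [0.5677, 0.1455, 0.1578]
eef_rot: [0.341, 0.94, 0.0, 0.0]
wrist_force: [1.0, -0.5, -3.4]
opening: 0.153
grasp_force: 58.8
```

Emit:
servo_tool([
  {"dx": 0, "dy": 0, "dz": 0, "wx": 0, "wy": 0, "wz": 0},
  {"dx": 0, "dy": 0, "dz": 0, "wx": 0, "wy": 0, "wz": 0},
  {"dx": 0, "dy": 0, "dz": 0, "wx": 0, "wy": 0, "wz": 0},
  {"dx": 0, "dy": 0, "dz": 0, "wx": 0, "wy": 0, "wz": 0},
  {"dx": 0, "dy": 0, "dz": 0, "wx": 0, "wy": 0, "wz": 0},
])

```text
time_s: 10.03
eef_pos: [0.5674, 0.1457, 0.1573]
eef_rot: [0.342, 0.94, 0.001, -0.0]
wrist_force: [0.8, 0.9, -3.3]
opening: 0.153
grasp_force: 58.8
```

```bash
cat > two.py <<'E'
import sys
from h import *
a=cam("scene")["frame"][130:280,230:430];b=cam("side")["frame"][100:300,140:360]
im=np.hstack([cv2.resize(a,(400,300),interpolation=cv2.INTER_CUBIC),cv2.resize(b,(400,300))])
cv2.imwrite(sys.argv[1],cv2.cvtColor(im,cv2.COLOR_RGB2BGR))
E
python3 st.py; python3 two.py pics/t1.png
```

```text
{'time_s': 10.033, 'q': [0.376, 0.532, 1.461, -0.644, 1.471, 2.12], 'eef_pos': [0.567, 0.146, 0.157], 'torque': [0.687, -0.009, -0.046], 'wrist_force': [0.791, 0.87, -3.262], 'opening': 0.153}
[[1.0, 0.001, -0.0], [0.001, -0.767, -0.642], [-0.001, 0.642, -0.767]] tilt 39.95674287817042 yaw y -89.90794772033281
lip [0.567 0.149 0.068] C [0.567 0.097 0.099]
```

View pics/t1.png

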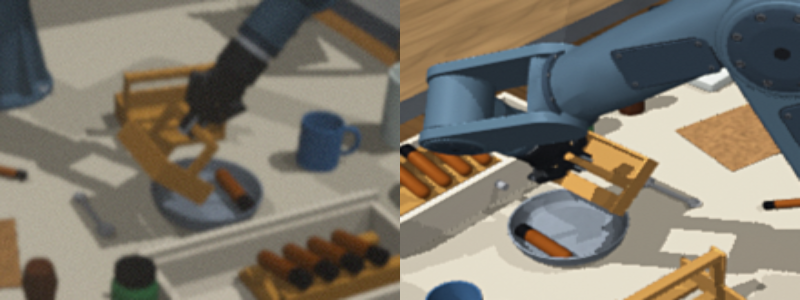

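The vial has rolled out and lies in the dish, spanning about (517,232) to (572,250) in the side half of the picture. Checking its distance from the dish centre.

Run:
```python
from h import *
for n,box in(("side",(195,275,215,285)),("scene",(315,362,205,245))):
    k=cam(n);hsv=cv2.cvtColor(k["frame"],cv2.COLOR_RGB2HSV);x0,x1,y0,y1=box
    m=(cv2.inRange(hsv,(0,120,40),(14,255,255))|cv2.inRange(hsv,(0,0,0),(179,255,45)))
    q=np.zeros_like(m);q[y0:y1,x0:x1]=m[y0:y1,x0:x1]
    cs=max(cv2.findContours(q,0,1)[0],key=cv2.contourArea);r=cv2.minAreaRect(cs);b=cv2.boxPoints(r)
    p=onz(k,*r[0],.022);print(n,r,p.round(3),np.hypot(*(p[:2]-[.567,.195])).round(3),[onz(k,*x,.022)[:2].round(3).tolist() for x in b])
```

```text
side ((218.22972106933594, 261.37835693359375), (35.688026428222656, 8.718572616577148), 35.53767776489258) [0.573 0.251 0.022] 0.056 [[0.632, 0.264], [0.642, 0.234], [0.516, 0.238], [0.508, 0.267]]
scene ((346.60003662109375, 224.30003356933594), (24.0, 7.0), 53.13010025024414) [0.571 0.251 0.022] 0.056 [[0.514, 0.242], [0.498, 0.275], [0.624, 0.26], [0.638, 0.23]]
```

Both views put the vial 56 mm from the dish centre, lying at floor height. I'll hold a little longer, then level the caddy while still up.

Emit:
servo_tool([
  {"dx": 0, "dy": 0, "dz": 0, "wx": 0, "wy": 0, "wz": 0},
  {"dx": 0, "dy": 0, "dz": 0, "wx": 0, "wy": 0, "wz": 0},
  {"dx": 0, "dy": 0, "dz": 0, "wx": 0, "wy": 0, "wz": 0},
  {"dx": 0, "dy": 0, "dz": 0, "wx": 0, "wy": 0, "wz": 0},
  {"dx": 0, "dy": 0, "dz": 0, "wx": 0, "wy": 0, "wz": 0},
])

```text
time_s: 10.65
eef_pos: [0.5674, 0.1457, 0.1573]
eef_rot: [0.342, 0.94, 0.001, -0.0]
wrist_force: [-0.0, 0.3, -3.0]
opening: 0.152
grasp_force: 58.8
```

Emit:
servo_tool([
  {"dx": 0, "dy": 0, "dz": 0, "wx": 0, "wy": 0, "wz": 0},
  {"dx": 0, "dy": 0, "dz": 0, "wx": 0, "wy": 0, "wz": 0},
  {"dx": 0, "dy": 0, "dz": 0, "wx": 0, "wy": 0, "wz": 0},
  {"dx": 0, "dy": 0, "dz": 0, "wx": 0, "wy": 0, "wz": 0},
  {"dx": 0, "dy": 0, "dz": 0, "wx": 0, "wy": 0, "wz": 0},
])

```text
time_s: 11.07
eef_pos: [0.5675, 0.1457, 0.1573]
eef_rot: [0.342, 0.94, 0.001, -0.0]
wrist_force: [0.1, -0.2, -3.3]
opening: 0.148
grasp_force: 58.8
```

Emit:
servo_tool([
  {"dx": 0, "dy": -0.01, "dz": 0.03, "wx": 0.01, "wy": 0, "wz": 0},
  {"dx": 0, "dy": -0.03, "dz": 0.06, "wx": 0.023, "wy": 0, "wz": 0},
  {"dx": 0, "dy": -0.05, "dz": 0.09, "wx": 0.038, "wy": 0, "wz": 0},
  {"dx": 0, "dy": -0.07, "dz": 0.11, "wx": 0.054, "wy": 0, "wz": 0},
  {"dx": 0, "dy": -0.09, "dz": 0.13, "wx": 0.072, "wy": 0, "wz": 0},
])

```text
time_s: 11.48
eef_pos: [0.5676, 0.1368, 0.171]
eef_rot: [0.232, 0.973, 0.001, 0.0]
wrist_force: [-0.3, -0.5, -2.8]
opening: 0.151
grasp_force: 58.7
```

Emit:
servo_tool([
  {"dx": 0, "dy": -0.01, "dz": 0.02, "wx": 0.018, "wy": 0, "wz": 0},
  {"dx": 0, "dy": -0.03, "dz": 0.05, "wx": 0.036, "wy": 0, "wz": 0},
  {"dx": 0, "dy": -0.05, "dz": 0.08, "wx": 0.054, "wy": 0, "wz": 0},
  {"dx": 0, "dy": -0.07, "dz": 0.11, "wx": 0.072, "wy": 0, "wz": 0},
  {"dx": 0, "dy": -0.09, "dz": 0.13, "wx": 0.09, "wy": 0, "wz": 0},
])

```text
time_s: 11.9
eef_pos: [0.5678, 0.1274, 0.1846]
eef_rot: [0.092, 0.996, 0.001, 0.001]
wrist_force: [-0.6, -0.8, -3.3]
opening: 0.155
grasp_force: 58.7
```

Emit:
servo_tool([
  {"dx": 0, "dy": -0.02, "dz": 0, "wx": 0.016, "wy": 0, "wz": 0},
  {"dx": 0, "dy": -0.05, "dz": 0, "wx": 0.03, "wy": 0, "wz": 0},
  {"dx": 0, "dy": -0.09, "dz": 0, "wx": 0.043, "wy": 0, "wz": 0},
  {"dx": 0, "dy": -0.14, "dz": 0, "wx": 0.053, "wy": 0, "wz": 0},
  {"dx": 0, "dy": -0.2, "dz": 0, "wx": 0.06, "wy": 0, "wz": 0},
])

```text
time_s: 12.32
eef_pos: [0.5675, 0.1067, 0.1841]
eef_rot: [-0.001, 1.0, 0.0, 0.001]
wrist_force: [-0.1, -0.1, -3.0]
opening: 0.151
grasp_force: 58.7
```

```bash
python3 st.py
```

```text
{'time_s': 12.317, 'q': [-0.02, 0.231, 1.647, 0.002, 1.263, 1.549], 'eef_pos': [0.567, 0.107, 0.184], 'torque': [-0.009, 0.013, 0.019], 'wrist_force': [-0.093, -0.061, -3.034], 'opening': 0.151}
[[1.0, 0.001, 0.001], [0.001, -1.0, 0.002], [0.001, -0.002, -1.0]] tilt 0.11547005520517348 yaw y -89.9471509281375
lip [0.568 0.167 0.118] C [0.568 0.107 0.108]
```

Level in the air. Carrying it back over the mat while turning +75°.

Emit:
servo_tool([
  {"dx": 0, "dy": -0.08, "dz": 0, "wx": 0, "wy": 0, "wz": 0.006},
  {"dx": -0.01, "dy": -0.16, "dz": 0, "wx": 0, "wy": 0, "wz": 0.015},
  {"dx": -0.02, "dy": -0.25, "dz": 0, "wx": 0, "wy": 0, "wz": 0.027},
  {"dx": -0.02, "dy": -0.36, "dz": 0, "wx": 0, "wy": 0, "wz": 0.041},
  {"dx": -0.03, "dy": -0.47, "dz": 0, "wx": 0, "wy": 0, "wz": 0.055},
])

```text
time_s: 12.73
eef_pos: [0.5644, 0.0598, 0.184]
eef_rot: [0.0, 0.996, 0.088, 0.001]
wrist_force: [0.0, 0.2, -3.0]
opening: 0.151
grasp_force: 58.7
```

Emit:
servo_tool([
  {"dx": -0.01, "dy": -0.14, "dz": 0, "wx": 0, "wy": 0, "wz": 0.017},
  {"dx": -0.02, "dy": -0.28, "dz": 0, "wx": 0, "wy": 0, "wz": 0.034},
  {"dx": -0.03, "dy": -0.42, "dz": 0, "wx": 0, "wy": 0, "wz": 0.05},
  {"dx": -0.04, "dy": -0.56, "dz": 0, "wx": 0, "wy": 0, "wz": 0.067},
  {"dx": -0.05, "dy": -0.7, "dz": 0, "wx": 0, "wy": 0, "wz": 0.083},
])

```text
time_s: 13.15
eef_pos: [0.5592, -0.0104, 0.184]
eef_rot: [0.0, 0.976, 0.217, 0.0]
wrist_force: [0.5, -0.0, -1.8]
opening: 0.151
grasp_force: 58.7
```

Emit:
servo_tool([
  {"dx": -0.01, "dy": -0.14, "dz": 0, "wx": 0, "wy": 0, "wz": 0.017},
  {"dx": -0.02, "dy": -0.28, "dz": 0, "wx": 0, "wy": 0, "wz": 0.034},
  {"dx": -0.03, "dy": -0.42, "dz": 0, "wx": 0, "wy": 0, "wz": 0.05},
  {"dx": -0.04, "dy": -0.56, "dz": 0, "wx": 0, "wy": 0, "wz": 0.067},
  {"dx": -0.05, "dy": -0.7, "dz": 0, "wx": 0, "wy": 0, "wz": 0.083},
])

```text
time_s: 13.57
eef_pos: [0.5541, -0.0804, 0.184]
eef_rot: [0.0, 0.94, 0.342, 0.0]
wrist_force: [0.9, 0.2, -2.4]
opening: 0.15
grasp_force: 58.7
```

Emit:
servo_tool([
  {"dx": -0.01, "dy": -0.14, "dz": 0, "wx": 0, "wy": 0, "wz": 0.017},
  {"dx": -0.02, "dy": -0.28, "dz": 0, "wx": 0, "wy": 0, "wz": 0.034},
  {"dx": -0.03, "dy": -0.42, "dz": 0, "wx": 0, "wy": 0, "wz": 0.05},
  {"dx": -0.04, "dy": -0.56, "dz": 0, "wx": 0, "wy": 0, "wz": 0.067},
  {"dx": -0.05, "dy": -0.7, "dz": 0, "wx": 0, "wy": 0, "wz": 0.083},
])

```text
time_s: 13.98
eef_pos: [0.5491, -0.1504, 0.1839]
eef_rot: [0.0, 0.887, 0.461, 0.0]
wrist_force: [0.7, 0.1, -2.6]
opening: 0.153
grasp_force: 58.7
```

Emit:
servo_tool([
  {"dx": -0.01, "dy": -0.14, "dz": 0, "wx": 0, "wy": 0, "wz": 0.017},
  {"dx": -0.02, "dy": -0.28, "dz": 0, "wx": 0, "wy": 0, "wz": 0.034},
  {"dx": -0.03, "dy": -0.42, "dz": 0, "wx": 0, "wy": 0, "wz": 0.05},
  {"dx": -0.04, "dy": -0.56, "dz": 0, "wx": 0, "wy": 0, "wz": 0.067},
  {"dx": -0.05, "dy": -0.68, "dz": 0, "wx": 0, "wy": 0, "wz": 0.083},
])

```text
time_s: 14.4
eef_pos: [0.544, -0.2186, 0.184]
eef_rot: [0.001, 0.82, 0.573, 0.0]
wrist_force: [0.3, 0.1, -2.8]
opening: 0.149
grasp_force: 58.7
```

Emit:
servo_tool([
  {"dx": 0, "dy": -0.1, "dz": 0, "wx": 0, "wy": 0, "wz": 0.012},
  {"dx": -0.01, "dy": -0.18, "dz": 0, "wx": 0, "wy": 0, "wz": 0.022},
  {"dx": -0.01, "dy": -0.24, "dz": 0, "wx": 0, "wy": 0, "wz": 0.028},
  {"dx": -0.01, "dy": -0.27, "dz": 0, "wx": 0, "wy": 0, "wz": 0.031},
  {"dx": -0.01, "dy": -0.27, "dz": 0, "wx": 0, "wy": 0, "wz": 0.031},
])

```text
time_s: 14.82
eef_pos: [0.5432, -0.2452, 0.1837]
eef_rot: [0.0, 0.792, 0.611, 0.0]
wrist_force: [0.2, -0.1, -3.0]
opening: 0.146
grasp_force: 58.7
```

```bash
python3 st.py
```

```text
{'time_s': 14.817, 'q': [-0.623, 0.271, 1.598, -0.0, 1.272, -0.366], 'eef_pos': [0.543, -0.245, 0.184], 'torque': [0.019, -0.001, -0.017], 'wrist_force': [0.192, -0.118, -2.967], 'opening': 0.146}
[[0.254, 0.967, 0.001], [0.967, -0.254, -0.001], [-0.0, 0.001, -1.0]] tilt 0.04668776716191883 yaw y -14.73158627062057
lip [ 0.485 -0.23   0.118] C [ 0.543 -0.245  0.108]
```

Emit:
servo_tool([
  {"dx": 0, "dy": -0.03, "dz": -0.1, "wx": 0, "wy": 0, "wz": 0},
  {"dx": 0, "dy": -0.03, "dz": -0.25, "wx": 0, "wy": 0, "wz": 0},
  {"dx": 0, "dy": -0.03, "dz": -0.42, "wx": 0, "wy": 0, "wz": 0},
  {"dx": 0, "dy": -0.03, "dz": -0.58, "wx": 0, "wy": 0, "wz": 0},
  {"dx": 0, "dy": -0.03, "dz": -0.7, "wx": 0, "wy": 0, "wz": 0},
])

```text
time_s: 15.23
eef_pos: [0.5426, -0.2464, 0.1111]
eef_rot: [-0.001, 0.792, 0.611, -0.0]
wrist_force: [-0.3, 0.7, -2.3]
opening: 0.15
grasp_force: 58.7
```

Emit:
servo_tool([
  {"dx": 0, "dy": 0, "dz": -0.08, "wx": 0, "wy": 0, "wz": 0},
  {"dx": 0, "dy": 0, "dz": -0.15, "wx": 0, "wy": 0, "wz": 0},
  {"dx": 0, "dy": 0, "dz": -0.22, "wx": 0, "wy": 0, "wz": 0},
  {"dx": 0, "dy": 0, "dz": -0.27, "wx": 0, "wy": 0, "wz": 0},
  {"dx": 0, "dy": 0, "dz": -0.31, "wx": 0, "wy": 0, "wz": 0},
])

```text
time_s: 15.65
eef_pos: [0.5436, -0.2474, 0.0821]
eef_rot: [0.0, 0.792, 0.611, 0.0]
wrist_force: [-0.2, -0.8, -2.7]
opening: 0.153
grasp_force: 58.7
```

Emit:
servo_tool([
  {"dx": 0, "dy": 0, "dz": -0.01, "wx": 0, "wy": 0, "wz": 0},
  {"dx": 0, "dy": 0, "dz": -0.02, "wx": 0, "wy": 0, "wz": 0},
  {"dx": 0, "dy": 0, "dz": -0.02, "wx": 0, "wy": 0, "wz": 0},
  {"dx": 0, "dy": 0, "dz": -0.02, "wx": 0, "wy": 0, "wz": 0},
  {"dx": 0, "dy": 0, "dz": -0.02, "wx": 0, "wy": 0, "wz": 0},
])

```text
time_s: 16.07
eef_pos: [0.5437, -0.2475, 0.0807]
eef_rot: [0.0, 0.792, 0.611, 0.0]
wrist_force: [0.2, -0.4, -2.5]
opening: 0.15
grasp_force: 58.7
```

Emit:
servo_tool([
  {"dx": 0, "dy": 0, "dz": -0.005, "wx": 0, "wy": 0, "wz": 0},
  {"dx": 0, "dy": 0, "dz": -0.01, "wx": 0, "wy": 0, "wz": 0},
  {"dx": 0, "dy": 0, "dz": -0.01, "wx": 0, "wy": 0, "wz": 0},
  {"dx": 0, "dy": 0, "dz": -0.01, "wx": 0, "wy": 0, "wz": 0},
  {"dx": 0, "dy": 0, "dz": -0.01, "wx": 0, "wy": 0, "wz": 0},
])

```text
time_s: 16.48
eef_pos: [0.5437, -0.2475, 0.0801]
eef_rot: [0.0, 0.792, 0.611, 0.0]
wrist_force: [-2.7, 1.5, 6.0]
opening: 0.152
grasp_force: 59.8
```

Emit:
servo_tool([
  {"dx": 0, "dy": 0, "dz": -0.005, "wx": 0, "wy": 0, "wz": 0},
  {"dx": 0, "dy": 0, "dz": -0.01, "wx": 0, "wy": 0, "wz": 0},
  {"dx": 0, "dy": 0, "dz": -0.01, "wx": 0, "wy": 0, "wz": 0},
  {"dx": 0, "dy": 0, "dz": -0.01, "wx": 0, "wy": 0, "wz": 0},
  {"dx": 0, "dy": 0, "dz": -0.01, "wx": 0, "wy": 0, "wz": 0},
])

```text
time_s: 16.9
eef_pos: [0.5437, -0.2474, 0.08]
eef_rot: [0.0, 0.792, 0.611, -0.0]
wrist_force: [-6.2, 3.5, 12.9]
opening: 0.15
grasp_force: 60.9
```

Contact with the mat, force now upward. Easing off 1 mm, then opening the jaws and rising.

Emit:
servo_tool([
  {"dx": 0, "dy": 0, "dz": 0.01, "wx": 0, "wy": 0, "wz": 0},
  {"dx": 0, "dy": 0, "dz": 0.01, "wx": 0, "wy": 0, "wz": 0},
  {"dx": 0, "dy": 0, "dz": 0.01, "wx": 0, "wy": 0, "wz": 0},
  {"dx": 0, "dy": 0, "dz": 0.01, "wx": 0, "wy": 0, "wz": 0},
  {"dx": 0, "dy": 0, "dz": 0.01, "wx": 0, "wy": 0, "wz": 0},
])

```text
time_s: 17.32
eef_pos: [0.5437, -0.2475, 0.0801]
eef_rot: [0.0, 0.792, 0.611, 0.0]
wrist_force: [-4.1, 1.8, 7.9]
opening: 0.151
grasp_force: 60.1
```

Emit:
servo_tool([
  {"dx": 0, "dy": 0, "dz": 0, "wx": 0, "wy": 0, "wz": 0},
  {"dx": 0, "dy": 0, "dz": 0, "wx": 0, "wy": 0, "wz": 0},
  {"dx": 0, "dy": 0, "dz": 0, "wx": 0, "wy": 0, "wz": 0},
  {"dx": 0, "dy": 0, "dz": 0, "wx": 0, "wy": 0, "wz": 0},
  {"dx": 0, "dy": 0, "dz": 0, "wx": 0, "wy": 0, "wz": 0},
], jaw=1)

```text
time_s: 17.73
eef_pos: [0.5434, -0.2473, 0.079]
eef_rot: [-0.0, 0.792, 0.611, -0.0]
wrist_force: [-0.4, -0.1, 0.8]
opening: 0.85
grasp_force: 0.0
```

Emit:
servo_tool([
  {"dx": 0, "dy": 0, "dz": 0, "wx": 0, "wy": 0, "wz": 0},
  {"dx": 0, "dy": 0, "dz": 0, "wx": 0, "wy": 0, "wz": 0},
  {"dx": 0, "dy": 0, "dz": 0, "wx": 0, "wy": 0, "wz": 0},
  {"dx": 0, "dy": 0, "dz": 0, "wx": 0, "wy": 0, "wz": 0},
  {"dx": 0, "dy": 0, "dz": 0, "wx": 0, "wy": 0, "wz": 0},
])

```text
time_s: 18.15
eef_pos: [0.5435, -0.2473, 0.0793]
eef_rot: [0.0, 0.792, 0.611, 0.0]
wrist_force: [-0.5, 0.8, -0.1]
opening: 0.999
grasp_force: 0.0
```

Emit:
servo_tool([
  {"dx": 0, "dy": 0, "dz": 0.1, "wx": 0, "wy": 0, "wz": 0},
  {"dx": 0, "dy": 0, "dz": 0.3, "wx": 0, "wy": 0, "wz": 0},
  {"dx": 0, "dy": 0, "dz": 0.5, "wx": 0, "wy": 0, "wz": 0},
  {"dx": 0, "dy": 0, "dz": 0.7, "wx": 0, "wy": 0, "wz": 0},
  {"dx": 0, "dy": 0, "dz": 0.9, "wx": 0, "wy": 0, "wz": 0},
])

```text
time_s: 18.57
eef_pos: [0.5435, -0.2473, 0.171]
eef_rot: [0.0, 0.792, 0.611, 0.0]
wrist_force: [0.8, 0.1, -0.6]
opening: 1.0
grasp_force: 0.0
```

Emit:
servo_tool([
  {"dx": 0, "dy": 0, "dz": 0.2, "wx": 0, "wy": 0, "wz": 0},
  {"dx": 0, "dy": 0, "dz": 0.4, "wx": 0, "wy": 0, "wz": 0},
  {"dx": 0, "dy": 0, "dz": 0.5, "wx": 0, "wy": 0, "wz": 0},
  {"dx": 0, "dy": 0, "dz": 0.6, "wx": 0, "wy": 0, "wz": 0},
  {"dx": 0, "dy": 0, "dz": 0.6, "wx": 0, "wy": 0, "wz": 0},
])

```text
time_s: 18.98
eef_pos: [0.5443, -0.2478, 0.2317]
eef_rot: [0.002, 0.792, 0.611, 0.001]
wrist_force: [0.5, -0.5, -0.9]
opening: 1.006
grasp_force: 0.0
```

```bash
python3 st.py
python3 - <<'E'
from h import *
c=cam("wrist");b=cam("scene");im=np.hstack([cv2.resize(c["frame"],(400,300)),cv2.resize(b["frame"][170:320,165:365],(400,300),interpolation=cv2.INTER_CUBIC)])
cv2.imwrite("pics/f1.png",cv2.cvtColor(im,cv2.COLOR_RGB2BGR))
import pickle;pickle.dump(c,open("w3.pkl","wb"))
for n,k,box in(("side",cam("side"),(195,275,215,285)),("scene",b,(315,362,205,245))):
    hsv=cv2.cvtColor(k["frame"],cv2.COLOR_RGB2HSV);x0,x1,y0,y1=box
    m=(cv2.inRange(hsv,(0,120,40),(14,255,255))|cv2.inRange(hsv,(0,0,0),(179,255,45)))
    q=np.zeros_like(m);q[y0:y1,x0:x1]=m[y0:y1,x0:x1]
    cs=max(cv2.findContours(q,0,1)[0],key=cv2.contourArea);r=cv2.minAreaRect(cs)
    p=onz(k,*r[0],.022);print(n,p.round(3),np.hypot(*(p[:2]-[.567,.195])).round(3))
E
```

```text
{'time_s': 18.983, 'q': [-0.626, 0.229, 1.549, 0.0, 1.36, -0.369], 'eef_pos': [0.544, -0.248, 0.232], 'torque': [0.015, -0.013, -0.039], 'wrist_force': [0.463, -0.468, -0.887], 'opening': 1.006}
[[0.254, 0.967, 0.003], [0.967, -0.254, -0.002], [-0.001, 0.003, -1.0]] tilt 0.20782361679822137 yaw y -14.685659453314873
lip [ 0.486 -0.233  0.166] C [ 0.545 -0.248  0.156]
side [0.573 0.251 0.022] 0.056
scene [0.571 0.251 0.022] 0.056
```

View pics/f1.png

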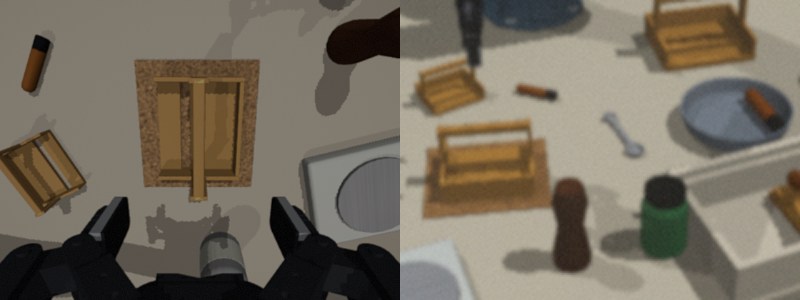

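The caddy stands square in the middle of the mat, at (195,125) in the wrist half of the picture. The vial lies still in the dish, and the gripper is open and clear of everything.

```bash
python3 -c "
from bench import workorder
print(workorder.hand_in())"
```

```text
the job is handed in; nothing more can be done
None
```

I handed the job in at about 19 s of the 54 s allowed; no verdict came back. The vial lies still in the dish about 56 mm from its centre (limit 70), and the caddy is released, standing squarely in the middle of its mat.

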